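Refit the bayonet filter cartridge of the wrapping machine

TASK

Pick up the filter cartridge by its grip bar and fit it into the filter housing: let its two lugs find the slots of the bayonet collar, push it down against the spring, twist it clockwise (seen from above) about a quarter turn until it meets its stop, and let it spring up into its locked place. Do not force it: press and turn gently, and leave the beaker, the brush and the crate where they are. Let go of it when it is locked.

Things in the scene. Friction and masses are not known exactly. Their poses are not given: they have to be found in the camera images.
- cartridge: Loose filter cartridge, 0.1 to 0.2 kg, 80 mm tall, standing upright on the table. Origin: centre of its flat underside, z up its axis. White nose 36 mm across, z 0 to 26 mm (tapered from 27 mm across at z 0 to 36 at z 6); white stem 40 mm across, z 26 to 46; grey grip bar on top, z 46 to 80. A half turn about z makes no difference.
- cartridge_lugs (a point): On the cartridge's axis at the mid-height of its two steel lugs, 29 mm above its underside. The lugs point both ways along the cartridge's x axis to 29 mm from the axis, and are 9 mm wide and 6 mm high.
- cartridge_grip (a point): Place to grip: on the cartridge's axis, 67 mm above its underside, in the grip bar, which is 44 mm long along x (in line with the lugs), 14 mm thick along y and 34 mm high.
- housing: Filter housing, fixed on the table. Origin: under its centre at table height; z is the socket's axis. Grey foot 130 (x) by 110 (y) by 20 mm, round bowl 80 mm across, pipe stubs to 71 mm on +y and -y, bright metal bayonet collar on top, z 64 to 86 mm. The collar does not turn under load. The fit bears at most 50 N, summed over all contacts of cartridge and housing.
- socket_mouth (a point): Centre of the collar's top, 86 mm above the table; a 6 mm ledge with a 45 mm round opening and two slots across from each other, 13 mm wide, to 31 mm from the axis. The slots lie along the housing's x within 0.45 rad either way, set anew each time and not measured: see or feel. Lugs that miss rest on the top (cartridge underside at z 60 mm).
- socket_bottom (a point): On the socket's axis, 44 mm above the table: cartridge underside when pressed hard down. A 39 mm bore (from z 64 mm down) guides the nose. A spring plate meets the underside at z 61 mm and pushes up with 3 N there, 7 N at z 51, 10 N at z 44. The lugs are under the ledge and free to turn with the underside at z 44 to 47.5 mm.
- socket_locked (a point): On the socket's axis, 51 mm above the table: underside when locked. From the slots turn 80 deg clockwise seen from above (yaw falls); a hard stop is 3 to 5 deg on, the other way is blocked. There 3 mm notches under the ledge catch the lugs when let up. Short of them the underside stays at z 48 mm or less; unlocked it is pushed up to z 58 or more.
- beaker: Bystander: open steel beaker, 72 mm diameter, 80 mm tall, loose. Origin: centre of its underside.
- brush: Bystander: wash brush, 200 mm long, lying on the table. Origin: its middle, on the underside; x along its length.
- crate: Bystander: wooden crate 150 (x) x 190 (y) x 60 mm holding four white cheeses. Origin: centre of its underside.

How it is judged:
On the way:
1. the cartridge is pushed down into the socket against the spring, its lugs below the ledge (z of cartridge in the frame of housing below 0.0485 m and horizontal distance between cartridge and housing below 0.006 m and angle between cartridge's own z axis and vertical below 0.1 rad), for 0.1 s.
At the end, for the whole second after the job is handed in: The cartridge is locked in the socket and at rest: its underside 49.3 to 52.7 mm above the housing's origin (sprung up into the notches), within 4 mm of the socket's axis, upright within 0.08 rad, its lugs turned more than 0.7 rad away from the housing's x axis, released (z of cartridge in the frame of housing between 0.0493 and 0.0527 m and horizontal distance between cartridge and housing below 0.004 m and angle between cartridge's own z axis and vertical below 0.08 rad and angle between the x axis of cartridge and the x axis of housing, either way round above 0.7 rad and linear speed of cartridge below 0.01 m/s); the robot touches nothing.
It fails at once if the cartridge and the housing are forced together with more than 50 N, summed over their contacts (contact force between cartridge and housing above 50 N).
It fails at once if the beaker is moved more than 20 mm (distance of beaker from where it was at the start of the episode above 0.02 m).
It fails at once if the brush is moved more than 20 mm (distance of brush from where it was at the start of the episode above 0.02 m).
It fails at once if the crate is moved more than 20 mm (distance of crate from where it was at the start of the episode above 0.02 m).
It also fails if it takes over 72 s, if anything falls off the work surface, if the arm or the gripper's body presses on something with over 40 N, if the wrist force passes 120 N, or if a joint passes its speed limit or range.

ROBOT

A 6-joint arm with a two-finger parallel gripper is mounted at the origin on the work surface. World frame = base frame: x ahead of the robot, y to its left, z up, the work surface at z = 0. Lengths are in m, angles in rad, forces in N, time in s.
With the tool pointing down it reaches from about 0.2 to 0.875 m from the base axis. Payload 3.4 kg.
Tool frame: the origin (TCP) lies on the centre line of the jaws, within the pads' length; the fingertips stand 8 mm ahead of it and the grasp point (between the pads) lies 11 mm behind it; z points along the fingers, y is the line along which they close (so a half turn about z gives the same grasp; the last joint's range is limited). The gripper opens to 94 mm and grips with 3 to 60 N. Pads are 16 mm wide; open, the fingers measure 119 mm over their backs; the gripper's body (75 mm by 177 mm) begins 78 mm behind the grasp point.
Start: joints at [1.159, 0.276, 1.505, -0, 1.361, -0.121], TCP at [0.165, 0.551, 0.213] pointing down, gripper open.
Joint ranges: [-2.89, 2.89], [-0.75, 2.08], [0.22, 2.7], [-1.18, 4.32], [0.11, 2.71], [-2.7, 2.7]. Speed limits (rad/s): [2.57, 2.57, 3.14, 3.14, 3.14, 3.14].

INTERFACE

Orientations are given as a rotation vector (axis times angle).
In Python, from bench import * gives the robot as it stands.
- The arm moves only by the tool send_rows, never from a script. Its argument "motion" is a list of rows, each a list of 3 entries, a list of its own where there are three numbers: the shift along the tool's x, y, z in units of 25 mm (1.0 is 25 mm), then the turn, a rotation vector about the tool's x, y, z in degrees, then the finger opening in mm, from 0 to 94. A call has 1 to 8 rows; each row shifts and turns the commanded pose from where the row before left it, along the tool's axes as they then stand; what a row does not reach is not made up. A row lasts 1/8 s, in which the tool goes at most 62.5 mm and 10.7 degrees, less where a joint would pass 70% of its speed; a pose out of reach is approached as far as the arm can. A call is refused whole if a number of a shift passes 1 or a number of a turn 10.7, either way. A call with a gripper value outside its range is refused whole. The fingers move at their own pace and stop on an object; the grip force is fixed at half the most. Time passes only in rows, so rows that do not move let the fingers close. It gives the time, the measured TCP pose, the force, the opening and the grip force at its end, in the units of the state.
- get_obs(): the state, without advancing time (a new reading comes with each control period).
- get_image(name): name is "scene" or "top" or "wrist"; returns the picture (400x640x3 uint8, blue, green, red); there is no depth.
- get_calibration(name): a dict with "fx", "fy", "cx", "cy" (pixels), "dist" ([k1, k2, p1, p2, k3] as OpenCV has them; the pictures are not rectified), "R" (3x3) and "t" (3): a world point X has camera coordinates R X + t. Camera axes: x right, y down, z forward; pixel columns grow to the right and rows downward; lengths in m; the calibration is good to about 2 mm. A picture is of the moment at which its call begins: read the wrist's pose just before it. get_calibration takes no time and is no camera call; for the wrist camera it gives the pose at the moment of the call.
- sign_off(): hands the job in; it is judged then, once.
Trained networks look in the newest picture that a camera, given by its name, has taken for a name from the list of things; names that differ only in an ending like _2 or _b are one class to them, and where a whole thing is asked for, a point or a joint stands for the part that bears it (a point fixed in the world has none). Each returns a list of dicts, best first, with "p" (0 to 1); they miss things now and then, are a little off and sometimes report something else, mostly with a low value. They report only what shows in the picture. A call takes as long as a camera call.
- look_for(camera, label): "centre" ([x, y, z] in m, in the coordinates of the camera as it stood for that picture, good to about 4 mm: the middle of the surface that is visible of it).
- pinpoint(camera, label): "centre" ([x, y, z] in m, in the coordinates of the camera as it stood for that picture, good to about 4 mm: a listed point, or the origin of a listed thing).
The state is a dict: "time": time; "joint_pos": joint angles; "qd": joint speeds; "joint_efforts": joint torques, N m; "position": TCP position; "ee_rot": TCP orientation; "contact_force": force on the tool from outside, world axes, zero at the start; "torque": the same for the moment, N m; "gripper_width": opening from 0.0 (shut) to 1.0 (fully open); "finger_force": force on a finger pad.
Only numpy, scipy, OpenCV 4.12 (cv2) and the standard library are available. Lean on these libraries where they do the work, as an engineer would, in place of code of your own. Each camera call takes 0.05 s, during which the arm holds its last target. There are 200 camera calls.

## Working session

There is one attempt and no reset: what is moved stays moved. The work goes in short steps, Python scripts to look and compute and a tool call to move; the robot and the scene stay as the last step left them, time stands still between calls to the robot, and variables do not carry over. Pictures are saved under pics/ and viewed, at most 10 in all, crops included, and the job is handed in when it is done.

Besides the shell and the picture viewer there is one more tool, called after ">>>" in YAML: its name, and indented under it one key for each argument. send_rows: Moves the arm, as the interface text tells. Its arguments: {"type":"object","properties":{"motion":{"type":"array","items":{"type":"array"}}},"required":["motion"]}

```bash
ls; mkdir -p pics; cat > h.py <<'E'
from bench import *
import numpy as np, cv2
from scipy.spatial.transform import Rotation as Ro
def toW(cal,c): return np.array(cal["R"]).T@(np.array(c)-np.array(cal["t"]))
def proj(cal,X):
    K=np.array([[cal["fx"],0,cal["cx"]],[0,cal["fy"],cal["cy"]],[0,0,1]])
    return cv2.projectPoints(np.array(X,float).reshape(-1,3),cv2.Rodrigues(np.array(cal["R"]))[0],np.array(cal["t"],float),K,np.array(cal["dist"]))[0].reshape(-1,2)
def ray(cal,px):
    K=np.array([[cal["fx"],0,cal["cx"]],[0,cal["fy"],cal["cy"]],[0,0,1]])
    u=cv2.undistortPoints(np.array(px,float).reshape(-1,1,2),K,np.array(cal["dist"])).reshape(-1,2)
    R=np.array(cal["R"]); d=np.c_[u,np.ones(len(u))]@R
    return -R.T@np.array(cal["t"]), d
def onz(cal,px,z):
    o,d=ray(cal,px); return o+d*((z-o[2])/d[:,2])[:,None]
E
python3 - <<'E'
from h import *
o=get_obs();print(o)
for c in ["scene","top","wrist"]:
    cal=get_calibration(c); im=get_image(c); cv2.imwrite(f"pics/{c}0.png",im)
    print(c,cal["fx"],toW(cal,[0,0,0]).round(3))
    for l in ["cartridge","cartridge_grip","cartridge_lugs","housing","socket_mouth","beaker","brush","crate"]:
        r=pinpoint(c,l)
        for q in r[:2]: print(l,round(q["p"],2),toW(cal,q["centre"]).round(4))
E
```

```text
pics
{'time': 0.0, 'joint_pos': array([ 1.15904282e+00,  2.76605706e-01,  1.50609875e+00,  2.23563293e-05,
        1.36070884e+00, -1.20998288e-01]), 'qd': array([ 0.00124087, -0.00043062,  0.00014139,  0.0010936 , -0.0021964 ,
        0.00050097]), 'joint_efforts': array([-5.29394729e-04, -4.04582334e+01, -2.37233430e+01,  7.00278743e-02,
        3.44484556e-02, -1.42311796e-04]), 'position': array([0.16461516, 0.55036423, 0.21261234]), 'ee_rot': array([-4.55044784e-01, -3.10795553e+00,  2.74951233e-03]), 'contact_force': array([-0.37131558, -0.11575838, -0.9100838 ]), 'torque': array([ 0.00959429, -0.03455279,  0.02115402]), 'finger_force': 0.0, 'gripper_width': 0.9998363742608587}
scene 490.10865183599725 [1.337 0.581 1.194]
cartridge 0.68 [ 0.5009  0.1906 -0.0017]
cartridge_grip 0.83 [0.5013 0.1925 0.071 ]
cartridge_lugs 0.83 [0.5034 0.1856 0.0309]
housing 0.79 [ 0.5055 -0.1423  0.0017]
socket_mouth 0.97 [ 0.5047 -0.1419  0.0905]
beaker 0.84 [ 0.7314 -0.0209  0.0012]
brush 0.95 [ 0.5976 -0.3993  0.004 ]
crate 0.82 [0.7604 0.29   0.0017]
top 378.36950984205833 [ 0.505 -0.065  1.136]
cartridge 0.6 [0.501 0.196 0.003]
cartridge 0.46 [ 0.7274 -0.0158 -0.0024]
cartridge_grip 0.7 [0.5023 0.1904 0.0666]
cartridge_grip 0.15 [ 0.5054 -0.14    0.0546]
cartridge_lugs 0.61 [0.5023 0.1947 0.0286]
cartridge_lugs 0.58 [7.578e-01 2.930e-01 1.000e-04]
housing 0.83 [ 0.5062 -0.1466 -0.0031]
socket_mouth 0.68 [ 0.5041 -0.1465  0.087 ]
beaker 0.89 [ 7.286e-01 -1.350e-02 -4.000e-04]
brush 0.69 [ 0.5958 -0.3988 -0.0042]
crate 0.74 [ 0.7602  0.2963 -0.0028]
wrist 332.12960961772086 [0.09  0.573 0.385]
```

```bash
python3 - <<'E'
from h import *
im=cv2.imread("pics/top0.png");cal=get_calibration("top")
p=proj(cal,[[.502,.192,.08],[.505,-.145,.086]]);print(p)
a=[cv2.resize(im[int(v)-40:int(v)+40,int(u)-40:int(u)+40],(400,400),interpolation=cv2.INTER_CUBIC) for u,v in p]
cv2.imwrite("pics/c1.png",np.hstack(a)); print([(int(u)-40,int(v)-40) for u,v in p]); print(np.array(cal["R"]).round(2))
w=get_calibration("wrist");print(np.array(w["R"]).round(2)); print(Ro.from_rotvec(get_obs()["ee_rot"]).as_matrix().round(3))
E
```

```text
[[230.8748113  236.73182679]
 [351.64897169 238.67433999]]
[(190, 196), (311, 198)]
[[ 0.02 -1.   -0.03]
 [-0.99 -0.02 -0.11]
 [ 0.11  0.03 -0.99]]
[[ 0.28  0.96  0.  ]
 [ 0.92 -0.27  0.27]
 [ 0.25 -0.08 -0.96]]
[[-0.958  0.287  0.   ]
 [ 0.287  0.958  0.   ]
 [ 0.     0.    -1.   ]]
```

View pics/c1.png

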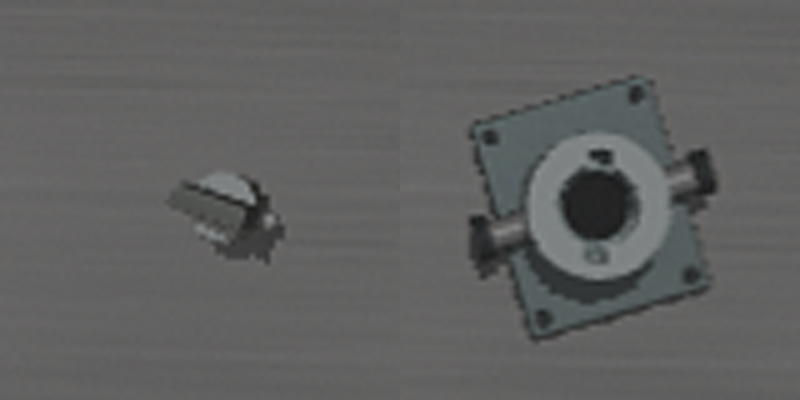

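View pics/scene0.png

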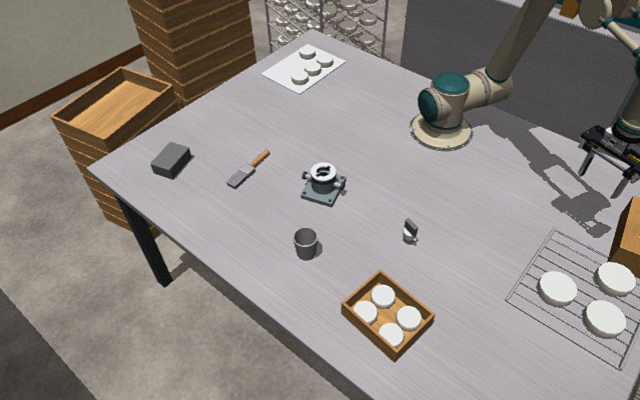

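The top view shows the bar lying at about yaw 67° (crop 172,200 to 248,218). The slots are at about yaw -3° (602,157 to 597,255) and the housing at about yaw 16°. The scene view shows free space around both. I'll move above the cartridge.

>>> send_rows:
  motion:
    - [[-1, -0.58, 0], [0, 0, 0], 94]
    - [[-1, -0.58, 0], [0, 0, 0], 94]
    - [[-1, -0.58, 0], [0, 0, 0], 94]
    - [[-1, -0.58, 0], [0, 0, 0], 94]
    - [[-1, -0.58, 0], [0, 0, 0], 94]
    - [[-1, -0.58, 0], [0, 0, 0], 94]
    - [[-1, -0.58, 0], [0, 0, 0], 94]
    - [[-1, -0.58, 0], [0, 0, 0], 94]

```text
time: 2.35
position: [0.3238, 0.3817, 0.2136]
ee_rot: [0.455, 3.108, 0.0]
contact_force: [-0.5, -1.1, 0.4]
gripper_width: 1.0
finger_force: 0.0
```

>>> send_rows:
  motion:
    - [[-1, -0.58, 0], [0, 0, 0], 94]
    - [[-1, -0.58, 0], [0, 0, 0], 94]
    - [[-1, -0.58, 0], [0, 0, 0], 94]
    - [[-1, -0.58, 0], [0, 0, 0], 94]
    - [[-1, -0.58, 0], [0, 0, 0], 94]
    - [[-1, -0.58, 0], [0, 0, 0], 94]
    - [[-1, -0.58, 0], [0, 0, 0], 94]
    - [[-1, -0.58, 0], [0, 0, 0], 94]

```text
time: 3.35
position: [0.4822, 0.2132, 0.2136]
ee_rot: [0.455, 3.108, 0.0]
contact_force: [-0.3, -0.0, -0.1]
gripper_width: 0.999
finger_force: 0.0
```

>>> send_rows:
  motion:
    - [[-1, -0.58, 0], [0, 0, -10.5], 94]
    - [[0, 0, 0], [0, 0, -10.5], 94]
    - [[0, 0, 0], [0, 0, -10.5], 94]
    - [[0, 0, 0], [0, 0, -10.5], 94]
    - [[0, 0, 0], [0, 0, -10.5], 94]
    - [[0, 0, 0], [0, 0, -10.5], 94]
    - [[0, 0, 0], [0, 0, -10.5], 94]
    - [[0, 0, 0], [0, 0, -10.5], 94]

```text
time: 4.35
position: [0.5013, 0.1929, 0.2135]
ee_rot: [-1.75, 2.609, 0.0]
contact_force: [0.4, 0.3, -0.6]
gripper_width: 0.998
finger_force: 0.0
```

>>> send_rows:
  motion:
    - [[0, 0, 0], [0, 0, 0], 94]
    - [[0, 0, 0], [0, 0, 0], 94]

```text
time: 4.6
position: [0.5014, 0.1929, 0.2135]
ee_rot: [-1.738, 2.617, 0.0]
contact_force: [0.1, -0.2, -0.2]
gripper_width: 0.996
finger_force: 0.0
```

```bash
cat > look.py <<'E'
from h import *
import sys
n=sys.argv[1]; labs=sys.argv[2:]
o=get_obs(); cal=get_calibration("wrist"); im=get_image("wrist"); cv2.imwrite(f"pics/{n}.png",im)
R=Ro.from_rotvec(o["ee_rot"]).as_matrix()
print("t",o["time"],"tcp",o["position"].round(4),"yaw_y",np.degrees(np.arctan2(R[1,1],R[0,1])).round(2),"z",R[:,2].round(4),"F",o["contact_force"].round(2),"q",o["joint_pos"].round(2), "cam",toW(cal,[0,0,0]).round(3))
for l in labs:
    for q in pinpoint("wrist",l)[:2]: print(l,round(q["p"],2),toW(cal,q["centre"]).round(4))
import json; json.dump({k:np.array(v).tolist() for k,v in cal.items()},open(f"pics/{n}.json","w"))
E
python3 look.py w1 cartridge cartridge_grip cartridge_lugs
```

```text
t 4.6 tcp [0.5014 0.1929 0.2135] yaw_y 157.19 z [ 1.e-04  1.e-04 -1.e+00] F [ 0.08 -0.17 -0.16] q [ 0.24  0.22  1.58  0.    1.34 -2.51] cam [0.471 0.122 0.385]
cartridge 0.71 [ 0.5035  0.1896 -0.0019]
cartridge_grip 0.75 [0.4953 0.1918 0.0663]
cartridge_lugs 0.8 [0.4981 0.1909 0.0306]
```

View pics/w1.png

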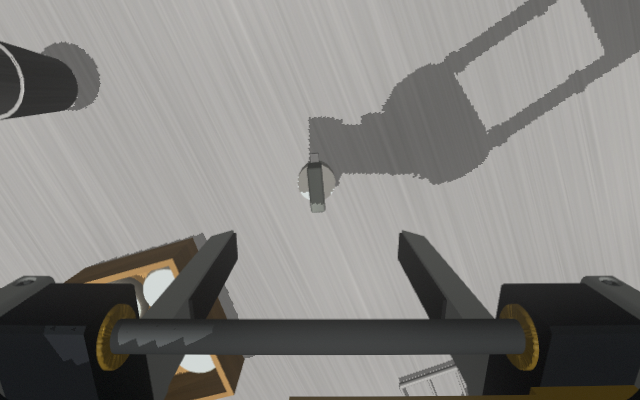

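```bash
python3 - <<'E'
import cv2
im=cv2.imread("pics/w1.png")[145:220,280:355]
cv2.imwrite("pics/w1c.png",cv2.resize(im,(600,600),interpolation=cv2.INTER_CUBIC))
E
```

```text
(no output)
```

View pics/w1c.png

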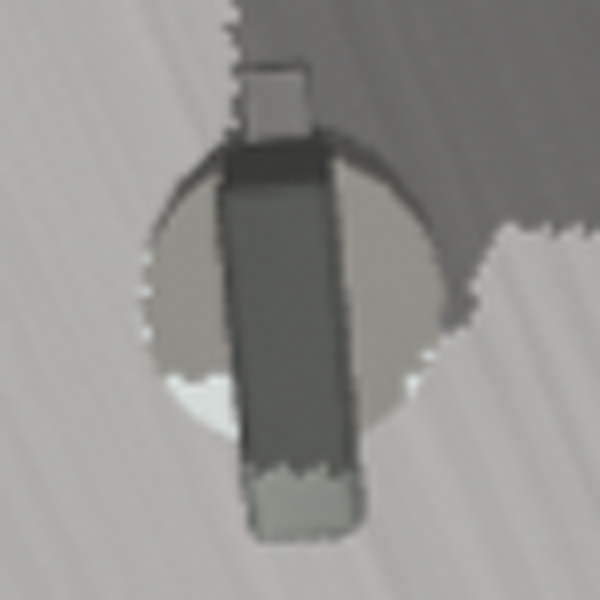

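```bash
python3 - <<'E'
from h import *
import json
cal=json.load(open("pics/w1.json"))
c=np.array([[222,187],[335,182],[362,537],[252,540],[245,70],[310,66]])/8+[280,145]-0.44
X=onz(cal,c[:4],.08);print(X.round(4),X.mean(0).round(4))
d=X[0]+X[1]-X[2]-X[3];print("bar yaw",np.degrees(np.arctan2(d[1],d[0])),np.linalg.norm(d)/2, np.linalg.norm(X[0]-X[1]),np.linalg.norm(X[2]-X[3]))
for a,b in((0,3),(1,2)):
  d=X[a]-X[b];print(np.degrees(np.arctan2(d[1],d[0])))
L=onz(cal,c[4:],.032);print("lug tip",L.mean(0))
# triangulate top/bottom-corner height using top view centre
o,dd=ray(cal,[c[:4].mean(0)]); cal2=get_calibration("top")
c2=[[190+211/5-.4,196+205/5-.4]]
o2,d2=ray(cal2,c2); s=np.linalg.lstsq(np.c_[dd[0],-d2[0]],o2-o,rcond=None)[0]
print("tri",o+s[0]*dd[0],o2+s[1]*d2[0])
E
```

```text
[[0.4999 0.168  0.08  ]
 [0.4875 0.1725 0.08  ]
 [0.5011 0.2136 0.08  ]
 [0.5134 0.2088 0.08  ]] [0.5005 0.1907 0.08  ]
bar yaw -108.27368821391117 0.04313938231411438 0.013112373335956556 0.013226831614891608
-108.34408846286739
-108.20364055987955
lug tip [0.49140065 0.16341138 0.032     ]
tri [0.50248095 0.19527789 0.0580927 ] [0.50238792 0.19469971 0.05795366]
```

The crop shows the bar's top face with corners (222,187), (335,182), (362,537) and (252,540), and a lug at (278,68). On the known heights, bar length and lug tip agree: centre (0.5005, 0.1907), yaw 71.7°. I'll align with it, go down and grip.

>>> send_rows:
  motion:
    - [[0, 0, 0], [0, 0, -4.5], 60]
    - [[0.1, 0, 0.9], [0, 0, 0], 60]
    - [[0, 0, 1], [0, 0, 0], 60]
    - [[0, 0, 1], [0, 0, 0], 60]
    - [[0, 0, 1], [0, 0, 0], 60]
    - [[0, 0, 1], [0, 0, 0], 60]
    - [[0, 0, 0.7], [0, 0, 0], 60]
    - [[0, 0, 0], [0, 0, 0], 60]

```text
time: 5.8
position: [0.4995, 0.1903, 0.0723]
ee_rot: [1.841, -2.542, -0.002]
contact_force: [0.5, -0.4, -0.3]
gripper_width: 0.636
finger_force: 0.0
```

```bash
python3 look.py w2 cartridge_grip cartridge_lugs
```

```text
t 5.8 tcp [0.4995 0.1903 0.0723] yaw_y 161.81 z [-3.e-03 -6.e-04 -1.e+00] F [ 0.54 -0.36 -0.28] q [ 0.23  0.34  1.8   0.    1.01 -2.59] cam [0.475 0.117 0.244]
cartridge_grip 0.75 [0.5026 0.1922 0.0681]
cartridge_lugs 0.6 [0.4975 0.1886 0.0308]
```

View pics/w2.png

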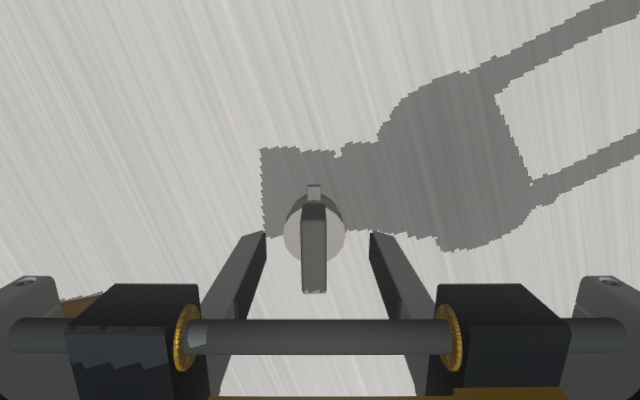

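The bar (columns 301–327, rows 205–292) stands between the fingers (inner tips at columns 266 and 370) and is aligned with them. I'll go down 13 mm and close.

>>> send_rows:
  motion:
    - [[0, 0, 0.53], [0, 0, 0], 60]
    - [[0, 0, 0], [0, 0, 0], 30]
    - [[0, 0, 0], [0, 0, 0], 18]
    - [[0, 0, 0], [0, 0, 0], 10]
    - [[0, 0, 0], [0, 0, 0], 5]
    - [[0, 0, 0], [0, 0, 0], 5]
    - [[0, 0, 0], [0, 0, 0], 5]
    - [[0, 0, 0], [0, 0, 0], 5]

```text
time: 6.95
position: [0.5007, 0.1905, 0.0603]
ee_rot: [-1.843, 2.544, -0.0]
contact_force: [0.9, -0.5, -0.3]
gripper_width: 0.147
finger_force: 30.0
```

>>> send_rows:
  motion:
    - [[0, 0, -0.5], [0, 0, 0], 5]
    - [[0, 0, -1], [0, 0, 0], 5]
    - [[0, 0, -1], [0, 0, 0], 5]
    - [[0, 0, -1], [0, 0, 0], 5]
    - [[0, 0, -1], [0, 0, 0], 5]
    - [[0, 0, -1], [0, 0, 0], 5]
    - [[0, 0, 0], [0, 0, 0], 5]
    - [[0, 0, 0], [0, 0, 0], 5]

```text
time: 7.95
position: [0.4998, 0.1904, 0.197]
ee_rot: [1.842, -2.543, -0.001]
contact_force: [0.0, -0.4, -2.0]
gripper_width: 0.152
finger_force: 30.0
```

```bash
python3 look.py w3 cartridge_grip cartridge_lugs; python3 -c "
import cv2;cv2.imwrite('pics/w3c.png',cv2.resize(cv2.imread('pics/w3.png')[150:310,240:400],(480,480),interpolation=cv2.INTER_CUBIC))"
```

```text
t 7.95 tcp [0.4998 0.1904 0.197 ] yaw_y 161.84 z [-1.4e-03 -2.0e-04 -1.0e+00] F [ 0.01 -0.39 -1.99] q [ 0.23  0.23  1.62  0.    1.3  -2.59] cam [0.475 0.117 0.368]
cartridge_grip 0.97 [0.4976 0.1912 0.2049]
cartridge_lugs 0.69 [0.4958 0.1857 0.1709]
```

View pics/w3c.png

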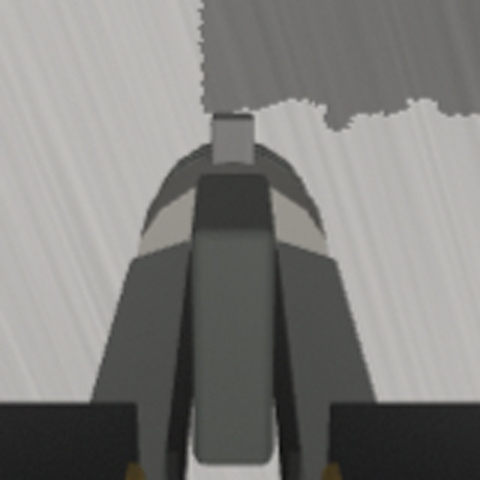

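The cartridge is held; the bar is parallel to and between the fingers, with the front lug at crop (233,118). I'll carry it beside the housing so the wrist camera sees the collar from above.

>>> send_rows:
  motion:
    - [[0.5, -0.3, 0], [0, 0, 0], 5]
    - [[0.9, -0.57, 0], [0, 0, 0], 5]
    - [[0.9, -0.57, 0], [0, 0, 0], 5]
    - [[0.9, -0.57, 0], [0, 0, 0], 5]
    - [[0.9, -0.57, 0], [0, 0, 0], 5]
    - [[0.9, -0.57, 0], [0, 0, 0], 5]
    - [[0.9, -0.57, 0], [0, 0, 0], 5]
    - [[0.9, -0.57, 0], [0, 0, 0], 5]

```text
time: 9.1
position: [0.5411, 0.0477, 0.1989]
ee_rot: [1.714, -2.584, 0.109]
contact_force: [-0.0, -0.1, -2.5]
gripper_width: 0.146
finger_force: 30.0
```

>>> send_rows:
  motion:
    - [[0.9, -0.57, 0], [0, 0, 0], 5]
    - [[0.9, -0.57, 0], [0, 0, 0], 5]
    - [[0.9, -0.57, 0], [0, 0, 0], 5]
    - [[0.9, -0.57, 0], [0, 0, 0], 5]
    - [[0.9, -0.57, 0], [0, 0, 0], 5]
    - [[0.45, -0.3, 0], [0, 0, 5], 5]
    - [[0, 0, 0], [0, 0, 10], 5]
    - [[0, 0, 0], [0, 0, 10], 5]

```text
time: 10.1
position: [0.5601, -0.047, 0.2071]
ee_rot: [0.988, -2.928, 0.229]
contact_force: [0.1, 0.0, -1.4]
gripper_width: 0.145
finger_force: 30.0
```

>>> send_rows:
  motion:
    - [[0, 0, 0], [0, 0, 10], 5]
    - [[0, 0, 0], [0, 0, 10], 5]
    - [[0, 0, 0], [0, 0, 10], 5]
    - [[0, 0, 0], [0, 0, 10], 5]
    - [[0, 0, 0], [0, 0, 10], 5]
    - [[0, 0, 0], [0, 0, 0], 5]
    - [[0, 0, 0], [0, 0, 0], 5]
    - [[0, 0, 0], [0, 0, 0], 5]

```text
time: 11.1
position: [0.5601, -0.0463, 0.207]
ee_rot: [0.331, 3.092, -0.236]
contact_force: [-0.2, -0.3, -1.2]
gripper_width: 0.152
finger_force: 30.0
```

```bash
python3 look.py w4 socket_mouth housing cartridge_lugs cartridge_grip; python3 -c "
from h import *;import json
cal=json.load(open('pics/w4.json'));p=proj(cal,[.505,-.145,.086])[0];print(p)
u,v=int(p[0])-60,max(0,int(p[1])-60);print(u,v)
a=cv2.imread('pics/w4.png')
cv2.imwrite('pics/w4c.png',np.hstack([cv2.resize(a[v:v+120,u:u+120],(600,600),interpolation=cv2.INTER_CUBIC)]))"
```

```text
t 11.1 tcp [ 0.5601 -0.0463  0.207 ] yaw_y 77.59 z [ 0.0071 -0.1527 -0.9883] F [-0.23 -0.26 -1.15] q [-0.1   0.26  1.56 -0.16  1.3  -1.42] cam [ 0.483 -0.004  0.373]
socket_mouth 0.57 [ 0.5062 -0.1431  0.0849]
socket_mouth 0.29 [ 7.311e-01 -1.340e-02 -2.000e-04]
housing 0.59 [ 0.5055 -0.1438 -0.0006]
cartridge_lugs 0.91 [ 0.5574 -0.054   0.1773]
cartridge_grip 0.87 [ 0.5581 -0.0445  0.2161]
[220.14270122 152.95485327]
160 92
```

View pics/w4c.png

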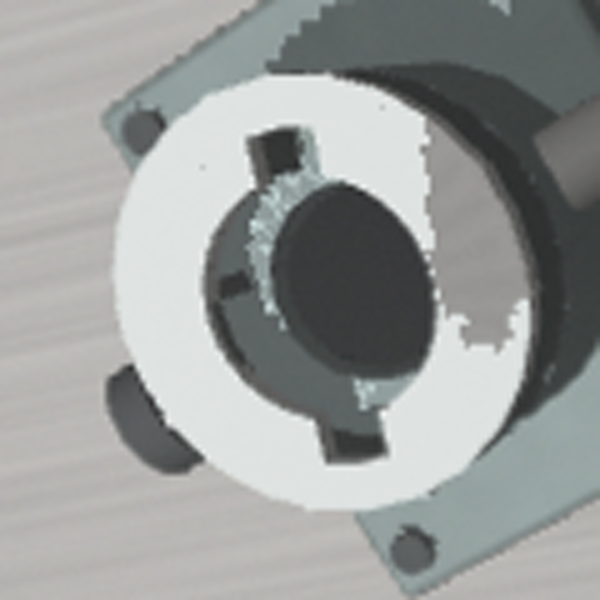

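```bash
python3 - <<'E'
from h import *
import json
cal=json.load(open("pics/w4.json"))
f=lambda c:np.array(c)/5+[160,92]-0.4
X=onz(cal,f([[248,138],[309,126],[328,464],[388,453]]),.086);print(X.round(4))
d=(X[0]+X[1]-X[2]-X[3])/2;print("slot yaw",np.degrees(np.arctan2(d[1],d[0])),np.linalg.norm(d),"mid",X.mean(0).round(4),np.linalg.norm(X[0]-X[1]),np.linalg.norm(X[2]-X[3]))
# white rim by threshold: outer ellipse of collar top from hull
E=onz(cal,f([[115,270],[215,97],[320,73],[430,120],[200,458],[355,510],[500,430],[532,300],[140,370],[135,190]]),.086)
r=cv2.minEnclosingCircle(E[:,:2].astype(np.float32));A=np.c_[2*E[:,:2],np.ones(len(E))];s=np.linalg.lstsq(A,(E[:,:2]**2).sum(1),rcond=None)[0]
print("circle",s[:2].round(4),np.sqrt(s[2]+s[:2]@s[:2]))
# foot holes at z=.02
H=onz(cal,f([[143,131],[412,550]]),.02);print("holes",H.round(4),H.mean(0))
# inner opening left arc
# move helper: rows to fix
o=get_obs();R=Ro.from_rotvec(o["ee_rot"]).as_matrix()
# target: tool down, yaw_y
def tgt(yaw):
    c,s_=np.cos(yaw),np.sin(yaw); y=np.array([c,s_,0]);z=np.array([0,0,-1.]);return np.c_[np.cross(y,z),y,z]
T=tgt(np.radians(87)); print("turn",np.degrees(Ro.from_matrix(R.T@T).as_rotvec()))
E
```

```text
[[ 0.4738 -0.146   0.086 ]
 [ 0.4742 -0.134   0.086 ]
 [ 0.5347 -0.1491  0.086 ]
 [ 0.5347 -0.1367  0.086 ]]
slot yaw 177.26479219850893 0.06076003800699768 mid [ 0.5043 -0.1415  0.086 ] 0.01197180383754769 0.012393466210709955
circle [ 0.5048 -0.1413] 0.04019729583997169
holes [[ 0.4652 -0.2026  0.02  ]
 [ 0.5703 -0.1682  0.02  ]] [ 0.51776383 -0.18538666  0.02      ]
turn [-8.65711566  1.5756992  -9.26451592]
```

The crop shows the bright collar ring with slots at about (279,131) and (358,458), centre (322,291). That gives slot yaw -2.7°. The tool is tilted because joint 6 reached its limit on the way, so I'll level it and go to a viewpoint in line with the slots.

>>> send_rows:
  motion:
    - [[0, 0, 0], [-8.66, 1.58, -9.5], 5]
    - [[-0.3, -0.9, 0], [0, 0, 0], 5]
    - [[-0.3, -0.95, 0.2], [0, 0, 0], 5]
    - [[-0.3, -0.95, 0.2], [0, 0, 0], 5]
    - [[-0.3, -0.95, 0], [0, 0, 0], 5]
    - [[0, 0, 0], [0, 0, 0], 5]
    - [[0, 0, 0], [0, 0, 0], 5]

```text
time: 12.22
position: [0.5826, -0.1417, 0.1996]
ee_rot: [0.121, 3.136, -0.039]
contact_force: [-0.3, 0.4, -1.6]
gripper_width: 0.151
finger_force: 30.0
```

```bash
python3 look.py w5 socket_mouth housing cartridge_lugs; python3 -c "
import cv2
a=cv2.imread('pics/w5.png');cv2.imwrite('pics/w5c.png',cv2.resize(a[40:310,220:420],(600,600*270//200)[:2],interpolation=cv2.INTER_CUBIC)[:600])"
```

```text
t 12.225 tcp [ 0.5826 -0.1417  0.1996] yaw_y 85.58 z [ 0.0024 -0.0251 -0.9997] F [-0.3   0.43 -1.61] q [-0.34  0.32  1.48 -0.02  1.33 -1.83] cam [ 0.504 -0.131  0.37 ]
socket_mouth 0.8 [ 0.5041 -0.1428  0.086 ]
housing 0.63 [ 0.5043 -0.1443  0.0006]
cartridge_lugs 0.77 [ 0.5792 -0.1404  0.1726]
```

View pics/w5c.png

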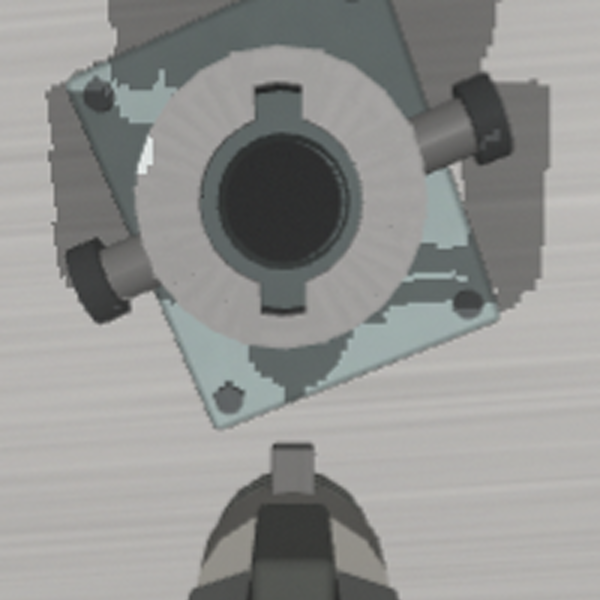

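```bash
python3 - <<'E'
from h import *
import json
cal=json.load(open("pics/w5.json"))
f=lambda c:np.array(c)/3+[220,40]-0.33
X=onz(cal,f([[254,84],[302,84],[262,313],[306,312]]),.086);print(X.round(4))
d=(X[0]+X[1]-X[2]-X[3])/2;print("slot yaw",np.degrees(np.arctan2(d[1],d[0])),np.linalg.norm(d),"mid",X.mean(0).round(4),np.linalg.norm(X[0]-X[1]),np.linalg.norm(X[2]-X[3]))
def circ(P,z):
    E=onz(cal,f(P),z);A=np.c_[2*E[:,:2],np.ones(len(E))];s=np.linalg.lstsq(A,(E[:,:2]**2).sum(1),rcond=None)[0];return s[:2].round(4),np.sqrt(s[2]+s[:2]@s[:2])
print(circ([[135,200],[428,196],[281,45],[285,348],[170,100],[395,105],[175,300],[390,295]],.086))
print(circ([[200,196],[361,200],[225,138],[338,140],[225,262],[338,262]],.086))
o=get_obs();R=Ro.from_rotvec(o["ee_rot"]).as_matrix();p=o["position"]
L=onz(cal,f([[272.5,445],[314.5,445]]),.1713).mean(0);print("lugtip",L,"tool frame",(R.T@(L-p)).round(4))
B=onz(cal,f([[258,502],[330,504],[252,558],[335,558]]),.2193);print("bar end",B.round(4),(B-p)@R)
E
```

```text
[[ 0.4731 -0.1463  0.086 ]
 [ 0.4741 -0.1335  0.086 ]
 [ 0.534  -0.1492  0.086 ]
 [ 0.5347 -0.1368  0.086 ]]
slot yaw 177.07578547346552 0.06081007547832438 mid [ 0.504  -0.1415  0.086 ] 0.012858560508131812 0.012483342167193963
(array([ 0.5042, -0.1417]), np.float64(0.040140302899274796))
(array([ 0.5042, -0.1416]), np.float64(0.02247128132070814))
lugtip [ 0.55248406 -0.1396421   0.1713    ] tool frame [0.0303 0.0001 0.0283]
bar end [[ 0.5498 -0.1439  0.2193]
 [ 0.5509 -0.1326  0.2193]
 [ 0.5591 -0.1457  0.2193]
 [ 0.56   -0.1324  0.2193]] [[ 0.03246401 -0.00561867 -0.01954304]
 [ 0.03222503  0.00580031 -0.01983306]
 [ 0.02301358 -0.00666963 -0.01947113]
 [ 0.02314213  0.00670345 -0.01981273]]
```

The crop shows the collar square on, centre about (281,198), slots at (278,84) and (284,312), and the held lug at (293,445). Socket centre is (0.5042, -0.1416), slot yaw -2.95°. The cartridge sits 1.2 mm toward tool +x. I'll level the tool, centre it over the socket and come down to just above.

>>> send_rows:
  motion:
    - [[0, 0, 0], [-1.42, 0.2, -1.5], 5]
    - [[1, -0.05, 0], [0, 0, 0], 5]
    - [[1, -0.05, 0], [0, 0, 0], 5]
    - [[0.8, -0.05, 0], [0, 0, 0], 5]
    - [[0.28, 0, 0.5], [0, 0, 0], 5]
    - [[0, 0, 0.8], [0, 0, 0], 5]
    - [[0, 0, 0.2], [0, 0, 0], 5]
    - [[0, 0, 0], [0, 0, 0], 5]

```text
time: 13.42
position: [0.5059, -0.1418, 0.1615]
ee_rot: [0.079, 3.14, -0.001]
contact_force: [0.8, -0.4, -1.4]
gripper_width: 0.149
finger_force: 30.0
```

>>> send_rows:
  motion:
    - [[0, 0, 0], [0, 0, 0], 5]
    - [[0, 0, 0], [0, 0, 0], 5]

```text
time: 13.68
position: [0.5063, -0.1422, 0.1625]
ee_rot: [0.079, 3.139, -0.002]
contact_force: [-0.0, -0.0, -1.6]
gripper_width: 0.148
finger_force: 30.0
```

```bash
python3 look.py w6
```

```text
t 13.675 tcp [ 0.5063 -0.1422  0.1625] yaw_y 87.1 z [ 0.0019 -0.0015 -1.    ] F [-0.   -0.01 -1.58] q [-0.41  0.24  1.69 -0.    1.21 -1.93] cam [ 0.428 -0.138  0.334]
```

>>> send_rows:
  motion:
    - [[0.04, 0.02, 0], [0, 0, 0], 5]
    - [[0, 0, 0.4], [0, 0, 0], 5]
    - [[0, 0, 0.4], [0, 0, 0], 5]
    - [[0, 0, 0.3], [0, 0, 0], 5]
    - [[0, 0, 0.2], [0, 0, 0], 5]
    - [[0, 0, 0], [0, 0, 0], 5]

```text
time: 14.48
position: [0.5045, -0.1414, 0.1289]
ee_rot: [-0.08, -3.14, 0.001]
contact_force: [-0.1, -0.5, -1.7]
gripper_width: 0.149
finger_force: 30.0
```

>>> send_rows:
  motion:
    - [[0, 0, 0.1], [0, 0, 0], 5]
    - [[0, 0, 0.1], [0, 0, 0], 5]
    - [[0, 0, 0], [0, 0, 0], 5]

```text
time: 14.85
position: [0.5047, -0.1415, 0.1244]
ee_rot: [0.08, 3.14, -0.001]
contact_force: [-0.3, -0.2, -1.3]
gripper_width: 0.143
finger_force: 30.0
```

>>> send_rows:
  motion:
    - [[0, 0, 0.08], [0, 0, 0], 5]
    - [[0, 0, 0.08], [0, 0, 0], 5]
    - [[0, 0, 0.08], [0, 0, 0], 5]
    - [[0, 0, 0], [0, 0, 0], 5]
    - [[0, 0, 0], [0, 0, 0], 5]

```text
time: 15.48
position: [0.5049, -0.1416, 0.1188]
ee_rot: [0.08, 3.139, -0.002]
contact_force: [-0.2, 0.8, 2.6]
gripper_width: 0.145
finger_force: 30.0
```

>>> send_rows:
  motion:
    - [[0, 0, 0.08], [0, 0, 0], 5]
    - [[0, 0, 0.08], [0, 0, 0], 5]
    - [[0, 0, 0], [0, 0, 0], 5]
    - [[0, 0, 0], [0, 0, 0], 5]

```text
time: 15.98
position: [0.5049, -0.1416, 0.1146]
ee_rot: [0.08, 3.139, -0.002]
contact_force: [-0.5, -0.5, 4.0]
gripper_width: 0.148
finger_force: 30.0
```

>>> send_rows:
  motion:
    - [[0, 0, 0.08], [0, 0, 0], 5]
    - [[0, 0, 0.08], [0, 0, 0], 5]
    - [[0, 0, 0], [0, 0, 0], 5]
    - [[0, 0, 0], [0, 0, 0], 5]

```text
time: 16.48
position: [0.5049, -0.1416, 0.1106]
ee_rot: [0.08, 3.139, -0.002]
contact_force: [-0.4, -0.1, 5.5]
gripper_width: 0.147
finger_force: 30.0
```

>>> send_rows:
  motion:
    - [[0, 0, 0.06], [0, 0, 0], 5]
    - [[0, 0, 0.06], [0, 0, 0], 5]
    - [[0, 0, 0.06], [0, 0, 0], 5]
    - [[0, 0, 0], [0, 0, 0], 5]
    - [[0, 0, 0], [0, 0, 0], 5]

```text
time: 17.1
position: [0.5049, -0.1416, 0.1064]
ee_rot: [0.08, 3.139, -0.002]
contact_force: [-1.2, 0.9, 7.2]
gripper_width: 0.146
finger_force: 30.0
```

The lugs are in the slots and the force follows the spring (underside about 46 mm). I'll turn clockwise gently.

>>> send_rows:
  motion:
    - [[0, 0, 0.02], [0, 0, 4], 5]
    - [[0, 0, 0], [0, 0, 5], 5]
    - [[0, 0, 0], [0, 0, 5], 5]
    - [[0, 0, 0], [0, 0, 5], 5]
    - [[0, 0, 0], [0, 0, 5], 5]
    - [[0, 0, 0], [0, 0, 0], 5]

```text
time: 17.85
position: [0.5055, -0.142, 0.1061]
ee_rot: [0.731, 3.052, -0.002]
contact_force: [-1.3, -0.0, 6.2]
gripper_width: 0.144
finger_force: 30.0
```

```bash
python3 look.py w7; python3 -c "
from h import *;print(get_obs()['torque'])"
```

```text
t 17.85 tcp [ 0.5055 -0.142   0.1061] yaw_y 63.07 z [ 0.0024 -0.002  -1.    ] F [-1.34 -0.04  6.24] q [-0.41  0.29  1.78 -0.    1.07 -1.51] cam [ 0.435 -0.107  0.277]
[0.02849725 0.16315116 0.00893437]
```

>>> send_rows:
  motion:
    - [[0, -0.01, 0], [0, 0, 5], 5]
    - [[0, -0.01, 0], [0, 0, 5], 5]
    - [[0, -0.01, 0], [0, 0, 5], 5]
    - [[0, -0.01, 0], [0, 0, 5], 5]
    - [[0, -0.01, 0], [0, 0, 5], 5]
    - [[0, -0.01, 0], [0, 0, 5], 5]
    - [[0, 0, 0], [0, 0, 5], 5]
    - [[0, 0, 0], [0, 0, 5], 5]

```text
time: 18.9
position: [0.5048, -0.1432, 0.1062]
ee_rot: [1.733, 2.616, -0.0]
contact_force: [-0.3, -0.3, 7.0]
gripper_width: 0.148
finger_force: 30.0
```

>>> send_rows:
  motion:
    - [[0, 0, 0], [0, 0, 5], 5]
    - [[0, 0, 0], [0, 0, 5], 5]
    - [[0, 0, 0], [0, 0, 0], 5]

```text
time: 19.27
position: [0.5047, -0.1431, 0.1062]
ee_rot: [1.952, 2.457, 0.0]
contact_force: [0.2, 0.3, 7.0]
gripper_width: 0.147
finger_force: 30.0
```

```bash
python3 look.py w8; python3 -c "
from h import *;print(get_obs()['torque'])"
```

```text
t 19.275 tcp [ 0.5047 -0.1431  0.1062] yaw_y 13.06 z [ 0.0028 -0.002  -1.    ] F [0.24 0.28 6.99] q [-0.41  0.28  1.78 -0.    1.07 -0.64] cam [ 0.486 -0.067  0.277]
[-0.05848604  0.14959942  0.01711057]
```

>>> send_rows:
  motion:
    - [[0, 0, 0], [0, 0, 3], 5]
    - [[0, 0, 0], [0, 0, 3], 5]
    - [[0, 0, 0], [0, 0, 2], 5]
    - [[0, 0, 0], [0, 0, 0], 5]
    - [[0, 0, 0], [0, 0, 0], 5]

```text
time: 19.95
position: [0.5047, -0.1431, 0.1062]
ee_rot: [2.118, 2.316, 0.001]
contact_force: [-0.6, 0.3, 6.2]
gripper_width: 0.149
finger_force: 30.0
```

```bash
python3 look.py w9; python3 -c "
from h import *;print(get_obs()['torque'])"
```

```text
t 19.95 tcp [ 0.5047 -0.1431  0.1062] yaw_y 5.1 z [ 0.0027 -0.002  -1.    ] F [-0.59  0.34  6.17] q [-0.41  0.28  1.78 -0.    1.07 -0.5 ] cam [ 0.497 -0.066  0.277]
[-0.05556497  0.17168903  0.00104659]
```

>>> send_rows:
  motion:
    - [[0, 0, 0], [0, 0, 1.5], 5]
    - [[0, 0, 0], [0, 0, 1.5], 5]
    - [[0, 0, 0], [0, 0, 0], 5]
    - [[0, 0, 0], [0, 0, 0], 5]

```text
time: 20.5
position: [0.505, -0.1433, 0.1062]
ee_rot: [2.176, 2.26, 0.001]
contact_force: [0.7, 0.1, 6.4]
gripper_width: 0.151
finger_force: 30.2
```

```bash
python3 look.py w10; python3 -c "
from h import *;print(get_obs()['torque'])"
```

```text
t 20.5 tcp [ 0.505  -0.1433  0.1062] yaw_y 2.18 z [ 0.0033 -0.0025 -1.    ] F [0.71 0.13 6.42] q [-0.41  0.28  1.78 -0.    1.07 -0.45] cam [ 0.501 -0.066  0.277]
[-0.04406963  0.10623344  0.47303794]
```

Torque rose to 0.47 N m at about 85° of turn, so it has met the stop. I'll back off slightly and let it up.

>>> send_rows:
  motion:
    - [[0, 0, 0], [0, 0, -2], 5]
    - [[0, 0, -0.06], [0, 0, 0], 5]
    - [[0, 0, -0.06], [0, 0, 0], 5]
    - [[0, 0, -0.06], [0, 0, 0], 5]
    - [[0, 0, 0], [0, 0, 0], 5]
    - [[0, 0, 0], [0, 0, 0], 5]

```text
time: 21.3
position: [0.505, -0.1431, 0.1105]
ee_rot: [2.138, 2.297, 0.001]
contact_force: [0.4, -0.4, 5.0]
gripper_width: 0.146
finger_force: 30.0
```

>>> send_rows:
  motion:
    - [[0, 0, -0.04], [0, 0, 0], 5]
    - [[0, 0, 0], [0, 0, 0], 5]
    - [[0, 0, 0], [0, 0, 0], 5]

```text
time: 21.68
position: [0.505, -0.1432, 0.1112]
ee_rot: [2.138, 2.297, 0.001]
contact_force: [2.0, -0.3, 2.7]
gripper_width: 0.147
finger_force: 30.0
```

>>> send_rows:
  motion:
    - [[0, 0, 0], [0, 0, 0], 20]
    - [[0, 0, 0], [0, 0, 0], 30]
    - [[0, 0, 0], [0, 0, 0], 45]
    - [[0, 0, 0], [0, 0, 0], 45]
    - [[0, 0, -0.5], [0, 0, 0], 45]
    - [[0, 0, -1], [0, 0, 0], 45]
    - [[0, 0, -1], [0, 0, 0], 45]
    - [[0, 0, -1], [0, 0, 0], 45]

```text
time: 22.68
position: [0.5039, -0.1426, 0.2003]
ee_rot: [2.139, 2.298, 0.0]
contact_force: [-0.5, 0.0, 0.2]
gripper_width: 0.476
finger_force: 0.0
```

>>> send_rows:
  motion:
    - [[0, 0, -1], [0, 0, 0], 45]
    - [[0, 0, 0], [0, 0, 0], 45]
    - [[0, 0, 0], [0, 0, 0], 45]
    - [[0, 0, 0], [0, 0, 0], 45]

```text
time: 23.18
position: [0.503, -0.1423, 0.2223]
ee_rot: [-2.14, -2.299, 0.002]
contact_force: [0.1, 0.3, 0.0]
gripper_width: 0.481
finger_force: 0.0
```

```bash
python3 look.py w11 cartridge cartridge_grip socket_mouth; python3 - <<'E'
import cv2
from h import *
cal=get_calibration("scene");get_image("scene")
for l in["cartridge","cartridge_grip","housing"]:
  for q in pinpoint("scene",l)[:1]: print(l,q["p"],toW(cal,q["centre"]).round(4))
cv2.imwrite('pics/w11c.png',cv2.resize(cv2.imread('pics/w11.png')[100:350,195:445],(600,600),interpolation=cv2.INTER_CUBIC))
E
```

```text
t 23.175 tcp [ 0.503  -0.1423  0.2223] yaw_y 4.09 z [-1.4e-03 -1.0e-04 -1.0e+00] F [0.06 0.25 0.01] q [-0.41  0.19  1.6  -0.    1.35 -0.48] cam [ 0.497 -0.065  0.394]
cartridge 0.68 [ 0.5048 -0.1412  0.0514]
cartridge_grip 0.89 [ 0.5013 -0.1431  0.119 ]
socket_mouth 0.26 [ 0.5986 -0.3948 -0.0028]
cartridge 0.76 [ 0.5061 -0.1451  0.0522]
cartridge_grip 0.61 [ 0.5063 -0.1396  0.1197]
housing 0.89 [ 0.5033 -0.1418  0.0039]
```

View pics/w11c.png

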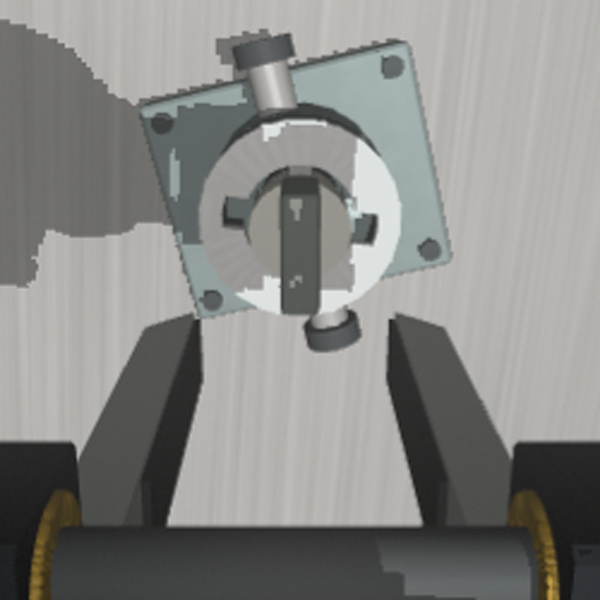

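The picture shows the cartridge in the collar. Its bar (300,245) is nearly square to the empty slots (237,210; 365,228), and the gripper is clear of it. The networks put the underside at about 51–52 mm, which means locked, so I'm handing in.

```bash
python3 -c "
from bench import *
print(sign_off())"
```

```text
the job is handed in; nothing more can be done
None
```

I fitted the cartridge and turned it about 85° clockwise until it met its stop. It sprang up with its underside at about 51 mm, locked by my measurements. I then let go and handed the job in at about 23 s; the hand-in gave no verdict.

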